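# Weigh a tomato and twist the pan off the scale

## Task

Weigh the tomato: with the pan locked on the scale, set the tomato down gently in the middle of it, let go and let it lie still for a moment. Then take the pan by its handle, turn it a quarter turn clockwise (seen from above) to free its twist lock and lift it off, keeping it level and the tomato in its middle all the while. Finish still holding the pan level by its handle, a hand's breadth above the scale with the tomato lying in it, and leave the garlic, the salt shaker and the clay pot where they stand.

Things in the scene. Friction and masses are not known exactly. Their poses are not given: they have to be found in the camera images.
- scale: flat digital kitchen scale, grey metal housing 210 mm (its x) by 176 mm (its y), 28 mm high, dark display along the front edge (-x side). It is fixed to the worktop. Origin: on the worktop, on the vertical axis of the pan's twist lock; z up. A round steel collar of 116 mm diameter stands on it, top at z = 44 mm; the pan sits on the collar
- pan: round dished steel pan with one straight handle, loose, 80 to 120 g, 160 mm wide inside (167 over the rim), rim 28 mm above its underside. Origin: centre of its underside, 44 mm above the worktop as it sits on the scale; z up; the handle points along its own -y. A hub under it, 14 mm deep, tapered, carries two lugs. Start: locked, its y along the scale's y (handle at the scale's -y side)
- scale_top (a point): centre of the collar's mouth, 44 mm above the worktop, on the lock's axis. Locked, the pan turns with light friction but cannot be lifted (2 mm play up and sideways). Turned 90 degrees clockwise seen from above it meets a stop (handle at the scale's -x side, over the display); there its lugs are in their slots and it lifts straight up, free after 15 mm
- pan_middle (a point): centre of the pan's inner floor, 4 mm above the pan's origin. The floor is flat to 18 mm from the centre, then rises: 6 mm at 50 mm, 14 mm at 72 mm, 23 mm at the rim
- pan_handle (a point): where to grip the pan's black handle: 102 mm from the pan's axis, at half the handle's height, 21.5 mm above the pan's origin (65 mm above the worktop on the scale). The handle is a level bar with upright flat sides, 14 mm wide, 21 mm high, running radially from 87 to 145 mm from the axis; pinch it across its width from above, firmly (30 N or more), as the loaded pan hangs out to one side
- tomato: round tomato of 52 mm diameter with a small green stalk, loose, 45 to 85 g, rolls easily; it starts on the worktop left of the scale. Origin: its centre, 26 mm above what it lies on; its axes turn as it rolls
- garlic: bystander: garlic bulb 60 mm wide, origin under it
- salt_shaker: bystander: glass salt shaker 44 mm wide, 90 mm high, origin under it
- clay_pot: bystander: small terracotta pot with two ears, 86 x 109 x 77 mm, origin under it
Things that resemble listed ones, but are neither listed nor needed, are in the scene too. What is shaped like the tomato but yellow is not meant.

How it is judged:
On the way, in this order (a step that is already met when the one before it is completed fails the run):
1. the tomato lies still and released in the middle of the locked pan (horizontal distance between tomato and pan_middle below 0.03 m and z of tomato in the frame of pan between 0.015 and 0.045 m and angle between the y axis of pan and the y axis of scale, either way round below 0.25 rad and contact force between the fingers and tomato below 0.05 N and linear speed of tomato below 0.03 m/s and height (world z) of pan below 0.052 m), for 0.3 s.
2. the pan, still on the scale, is turned a quarter turn clockwise with the tomato in its middle (horizontal distance between tomato and pan_middle below 0.03 m and z of tomato in the frame of pan between 0.015 and 0.045 m and angle between the y axis of pan and the y axis of scale, either way round above 1.36 rad and height (world z) of pan below 0.053 m), for 0.1 s.
At the end, for the whole second after the job is handed in: the fingers hold the pan still over the scale, its underside 100 to 250 mm above the worktop, its centre within 120 mm of the scale's axis, tilted under 7 degrees, touching the scale nowhere; the tomato lies still in it, untouched, within 30 mm of its centre (horizontal distance between tomato and pan_middle below 0.03 m and z of tomato in the frame of pan between 0.015 and 0.045 m and height (world z) of pan between 0.1 and 0.25 m and horizontal distance between pan and scale below 0.12 m and angle between pan's own z axis and vertical below 0.12 rad and contact force between the fingers and pan above 0.5 N and contact force between pan and scale below 0.05 N and contact force between the fingers and tomato below 0.05 N and linear speed of pan below 0.03 m/s and linear speed of tomato below 0.05 m/s); the arm keeps its last pose, push and grip.
It fails at once if once the pan turns or rises, the tomato is more than 35 mm from its middle ((angle between the y axis of pan and the y axis of scale, either way round above 0.3 rad or height (world z) of pan above 0.053 m) and horizontal distance between tomato and pan_middle above 0.035 m).
It fails at once if the pan is tipped by more than 11 degrees (angle between pan's own z axis and vertical above 0.2 rad).
It fails at once if the tomato is dropped into the pan from more than about 25 mm (linear speed of tomato above 0.7 m/s and contact force between the fingers and tomato below 0.05 N and horizontal distance between tomato and pan below 0.07 m).
It fails at once if the garlic, the salt shaker or the clay pot is moved by more than 25 mm or knocked over (distance of any of garlic, salt_shaker, clay_pot from where it was at the start of the episode above 0.025 m or angle between any of garlic, salt_shaker, clay_pot's own z axis and vertical above 0.4 rad).
It also fails if it takes over 64 s, if anything falls off the work surface, if the arm or the gripper's body presses on something with over 40 N, if the wrist force passes 120 N, or if a joint passes its speed limit or range.

## Robot

A 6-joint arm with a two-finger parallel gripper is mounted at the origin on a cart in front of the work surface, level with it; the furniture and walls round the work are solid. World frame = base frame: x ahead of the robot, y to its left, z up, the work surface at z = 0. Lengths are in m, angles in rad, forces in N, time in s.
With the tool pointing down it reaches from about 0.375 to 0.9 m from the base axis. Payload 3.1 kg.
Tool frame: the origin (TCP) lies at the very end of the fingers, on their centre line; the grasp point (between the pads) lies 19 mm behind it; z points along the fingers, y is the direction in which the jaws open and shut (so a half turn about z gives the same grasp; the last joint's range is limited). The gripper opens to 85 mm and grips with 20 to 120 N. Pads are 22 mm wide; open, the fingers measure 114 mm over their backs; the gripper's body (76 mm by 85 mm) begins 54 mm behind the grasp point. The pads swing forward as they close: fully open they stand 13 mm farther back than shut.
Start: joints at [-1.319, 0.527, 1.433, -0, 1.181, -0.178], TCP at [0.261, -0.568, 0.231] pointing down, gripper open.
Joint ranges: [-3.08, 3.08], [-0.75, 2.2], [0.22, 2.44], [-1.43, 4.57], [0, 2.65], [-2.85, 2.85]. Speed limits (rad/s): [2.79, 2.79, 3.14, 3.14, 3.14, 3.14].

## Interface

Orientations are given as a unit quaternion [x, y, z, w].
In Python, from station import manip gives the robot as it stands.
- The arm moves only by the tool send_rows, never from a script. Its argument "motion" is a list of rows, each an object with "gripper": the finger opening in mm, from 0 to 85.4; "travel": the shift along the tool's x, y, z in mm, a list of three; "rotation": the turn, a rotation vector about the tool's x, y, z in degrees, a list of three. In form: [{"gripper": gripper, "travel": [x, y, z], "rotation": [ax, ay, az]}, ...]. A call has 1 to 12 rows; each row shifts and turns the commanded pose from where the row before left it, along the tool's axes as they then stand; what a row does not reach is not made up. A row lasts 1/12 s, in which the tool goes at most 41.7 mm and 7.16 degrees, less where a joint would pass 70% of its speed; a pose out of reach is approached as far as the arm can. A call is refused whole if a number of a shift passes 41.7 or a number of a turn 7.16, either way. A call with a gripper value outside its range is refused whole. The fingers move at their own pace and stop on an object; "newtons" is the grip in N (left out, the last holds). Time passes only in rows, so rows that do not move let the fingers close. It gives the time, the measured TCP pose, the force and the opening at its end, in the units of the state.
- manip.sense(): the state, without advancing time (a new reading comes with each control period).
- manip.snapshot(name): name is "side" or "top"; returns the picture (400x640x3 uint8, red, green, blue); there is no depth.
- manip.calibration(name): a dict with "fx", "fy", "cx", "cy" (pixels), "k1" (the pictures are not rectified: a ray, as slopes to the right and down, at radius r is drawn at 1 + k1 r^2 times it, then the intrinsics apply), "cam_to_world" (4x4, takes a point from camera to world coordinates). Camera axes: x right, y down, z forward; pixel columns grow to the right and rows downward; lengths in m; the calibration is good to about 2 mm. A picture is of the moment at which its call begins. calibration takes no time and is no camera call.
- manip.sign_off(): hands the job in, once; it reports no verdict.
The state is a dict: "t": time; "q": joint angles; "qd": joint speeds; "tau": joint torques, N m; "tcp_pos": TCP position; "tool_rot": TCP orientation; "force": force on the tool from outside, world axes, zero at the start; "ft_torque": the same for the moment, N m; "finger_gap": opening from 0.0 (shut) to 1.0 (fully open).
Only numpy, scipy, OpenCV 4.12 (cv2) and the standard library are available. Lean on these libraries where they do the work, as an engineer would, in place of code of your own. Each camera call takes 0.05 s, during which the arm holds its last target. There are 200 camera calls.

## Working session

There is one attempt and no reset: what is moved stays moved. The work goes in short steps, Python scripts to look and compute and a tool call to move; the robot and the scene stay as the last step left them, time stands still between calls to the robot, and variables do not carry over. Pictures are saved under pics/ and viewed, about 8 in all and at most 12, crops included, and the job is handed in when it is done.

Besides the shell and the picture viewer there is one more tool, called after "Request:" in YAML: its name, and indented under it one key for each argument. send_rows: Moves the arm, as the interface text tells. Its arguments: {"type":"object","properties":{"motion":{"type":"array","items":{"type":"object","properties":{"gripper":{"type":"number"},"travel":{"type":"array","items":{"type":"number"}},"rotation":{"type":"array","items":{"type":"number"}}}}},"newtons":{"type":"number"}},"required":["motion"]}

```bash
mkdir -p pics; cat > h.py <<'E'
import numpy as np, cv2
from station import manip
def K(n):
    c=manip.calibration(n); return c,np.array([[c['fx'],0,c['cx']],[0,c['fy'],c['cy']],[0,0,1.]]),np.array([c['k1'],0,0,0,0.]),np.array(c['cam_to_world'])
def ray(n,u,v):
    c,k,d,T=K(n); s=cv2.undistortPoints(np.array([[[u,v]]],float),k,d)[0,0]
    return T[:3,3],T[:3,:3]@np.array([s[0],s[1],1.])
def onz(n,u,v,z):
    o,r=ray(n,u,v); return o+r*(z-o[2])/r[2]
def proj(n,P):
    c,k,d,T=K(n); W=np.linalg.inv(T); return cv2.projectPoints(np.atleast_2d(np.array(P,float)),cv2.Rodrigues(W[:3,:3])[0],W[:3,3],k,d)[0][:,0]
def snap(n,f):
    im=np.array(manip.snapshot(n))[:,:,::-1].copy(); cv2.imwrite('pics/'+f,im); return im
E
python3 - <<'E'
from h import *
for n in('top','side'):
    snap(n,n+'0.png'); c,k,d,T=K(n); print(n,c['fx'],c['k1'],T.round(3).tolist())
print(manip.sense())
E
```

```text
top 492.6771265297924 -0.1084565137213051 [[-0.016, -0.988, 0.151, 0.435], [-1.0, 0.017, 0.001, 0.088], [-0.003, -0.151, -0.988, 1.236], [0.0, 0.0, 0.0, 1.0]]
side 494.10253180908103 0.029615181438779215 [[0.98, 0.106, -0.17, 0.814], [0.2, -0.593, 0.78, -0.919], [-0.018, -0.798, -0.603, 0.835], [0.0, 0.0, 0.0, 1.0]]
{'t': 0.1, 'q': array([-1.31849446e+00,  5.28375148e-01,  1.43377041e+00,  7.32052748e-06,
        1.18140941e+00, -1.78510030e-01]), 'qd': array([ 0.00219501, -0.00264509, -0.00318465, -0.00018979,  0.00047746,
       -0.00039974]), 'tau': array([ 4.29505690e-06, -4.43304741e+01, -1.78586411e+01, -1.71672809e-04,
        3.86824177e-03,  1.24273370e-05]), 'tcp_pos': array([ 0.26086522, -0.56724859,  0.23043148]), 'tool_rot': array([ 9.76889533e-01,  2.13742551e-01, -3.28100138e-05, -9.80617650e-04]), 'force': array([ 0.35935987,  0.09716027, -0.35475331]), 'ft_torque': array([ 0.02309878, -0.0195093 , -0.02235824]), 'finger_gap': 0.9993512786970977}
```

View pics/top0.png

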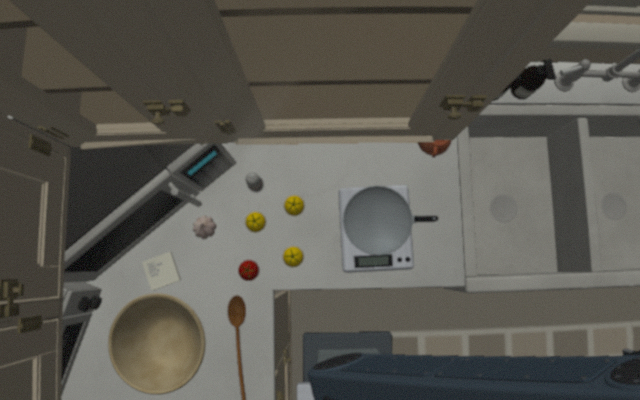

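View pics/side0.png

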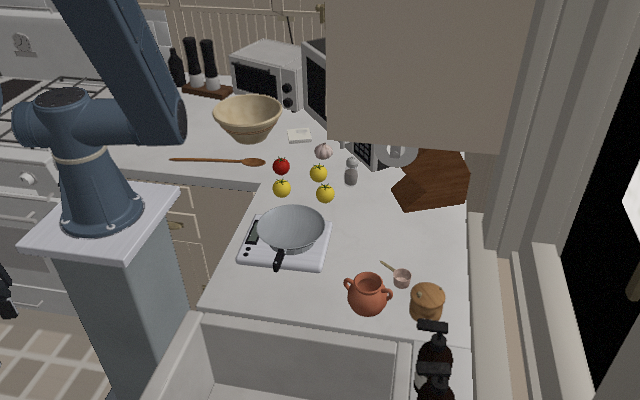

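The top view shows the tomato at (249,270), the pan centre near (377,220), the handle at (425,218) and the yellow fruits at (255,221), (294,205) and (293,256). The side view shows the tomato at (281,166), the pan at (291,228) and the handle at (279,259). Next I'll measure these.

```bash
python3 - <<'E'
from h import *
from scipy.optimize import least_squares
def tri(a,b):
    o1,r1=ray('top',*a);o2,r2=ray('side',*b);A=np.c_[r1,-r2];s=np.linalg.lstsq(A,o2-o1,rcond=None)[0]
    p,q=o1+s[0]*r1,o2+s[1]*r2;return (p+q)/2,np.linalg.norm(p-q)
c={}
for n,w in(('top',(230,250,270,292)),('side',(268,150,296,180))):
    im=cv2.imread(f'pics/{n}0.png').astype(int);m=(im[:,:,2]>90)&(im[:,:,1]<50)
    x0,y0,x1,y1=w; v,u=np.nonzero(m[y0:y1,x0:x1]); u+=x0;v+=y0
    c[n]=((u.min()+u.max())/2,(v.min()+v.max())/2); print(n,c[n],u.min(),u.max(),v.min(),v.max())
print('tomato',tri(c['top'],c['side']),onz('top',*c['top'],.026),onz('side',*c['side'],.026))
# scale corners (top face z=.028) top view
for p in((339,187),(408,187),(412,270),(343,271)): print('corner',p,onz('top',*p,.028))
print('handle tip top',onz('top',437,218,.065),'root',onz('top',413,219,.065),'side tip',onz('side',278,266,.065))
# pan rim ellipse
im=cv2.imread('pics/top0.png'); cv2.imwrite('pics/crop.png',cv2.resize(np.hstack([im[170:290,325:455],cv2.imread('pics/side0.png')[190:290,225:355][:,:].copy() if 0 else im[170:290,325:455]])[:,:130],None,fx=5,fy=5,interpolation=cv2.INTER_CUBIC))
for n,p in(('garlic',(204,226)),('salt',(254,181)),('pot',(434,147)),('shelf edge?',(350,140)),('yel',(255,221)),('yel',(294,205)),('yel',(293,256))): print(n,onz('top',*p,.03).round(3))
E
```

```text
top (np.float64(247.0), np.float64(267.5)) 239 255 261 274
side (np.float64(281.0), np.float64(165.0)) 274 288 159 171
tomato (array([0.43354579, 0.27262677, 0.03167842]), np.float64(0.007989398327836456)) [0.43730621 0.27489441 0.026     ] [0.42718125 0.27935929 0.026     ]
corner (339, 187) [0.63223453 0.04631937 0.028     ]
corner (408, 187) [ 0.62937726 -0.12570342  0.028     ]
corner (412, 270) [ 0.4244867  -0.12731867  0.028     ]
corner (343, 271) [0.42547369 0.04094384 0.028     ]
handle tip top [ 0.54698415 -0.18606256  0.065     ] root [ 0.54568935 -0.12794265  0.065     ] side tip [ 0.54795845 -0.1745249   0.065     ]
garlic [0.54  0.382 0.03 ]
salt [0.651 0.258 0.03 ]
pot [ 0.73  -0.196  0.03 ]
shelf edge? [0.751 0.016 0.03 ]
yel [0.551 0.255 0.03 ]
yel [0.589 0.158 0.03 ]
yel [0.464 0.162 0.03 ]
```

View pics/crop.png

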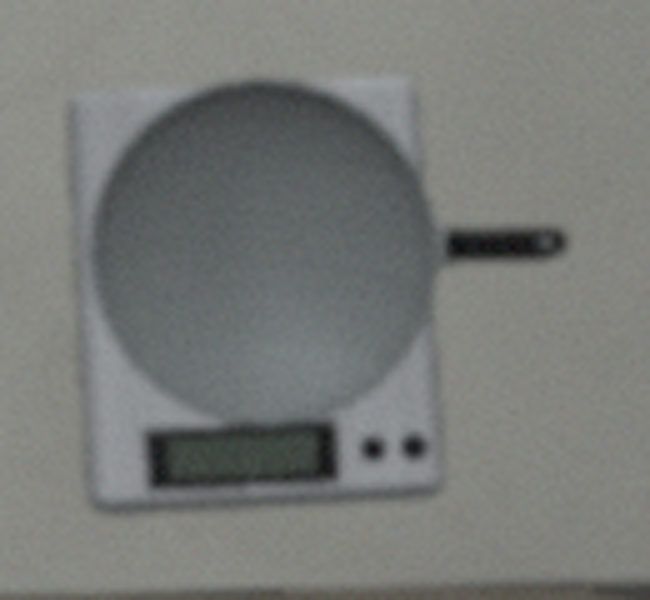

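```bash
python3 - <<'E'
from h import *
for n,w in(('top',(230,250,270,292)),('side',(265,148,298,182))):
    im=cv2.imread(f'pics/{n}0.png').astype(int);m=(im[:,:,2]-im[:,:,1]>40)
    x0,y0,x1,y1=w; v,u=np.nonzero(m[y0:y1,x0:x1]); u+=x0;v+=y0
    c=((u.min()+u.max())/2,(v.min()+v.max())/2); print(n,c,u.min(),u.max(),v.min(),v.max(),onz(n,*c,.026))
print('rim c',onz('top',378,220.7,.072),'L',onz('top',343.6,220.7,.072),'R',onz('top',412.4,220.7,.072))
print('handle',onz('top',414.6,218.6,.076),onz('top',438,218.4,.076))
E
```

```text
top (np.float64(248.0), np.float64(269.0)) 239 257 260 278 [0.43364093 0.27243504 0.026     ]
side (np.float64(281.0), np.float64(166.0)) 273 289 158 174 [0.42864403 0.27403566 0.026     ]
rim c [ 0.54252105 -0.04299749  0.072     ] L [0.54396019 0.03866339 0.072     ] R [ 0.54100141 -0.12504506  0.072     ]
handle [ 0.54553231 -0.12977422  0.076     ] [ 0.54493506 -0.18584447  0.076     ]
```

Request:
send_rows:
  motion:
    - {"gripper": 85,"travel": [0,0,0],"rotation": [0,0,-6.53]}
    - {"gripper": 85,"travel": [0,0,0],"rotation": [0,0,-6.53]}
    - {"gripper": 85,"travel": [0,0,0],"rotation": [0,0,-6.53]}
    - {"gripper": 85,"travel": [0,0,0],"rotation": [0,0,-6.53]}
    - {"gripper": 85,"travel": [0,0,0],"rotation": [0,0,-6.53]}
    - {"gripper": 85,"travel": [0,0,0],"rotation": [0,0,-6.53]}
    - {"gripper": 85,"travel": [0,0,0],"rotation": [0,0,-6.53]}
    - {"gripper": 85,"travel": [0,0,0],"rotation": [0,0,-6.53]}
    - {"gripper": 85,"travel": [0,0,0],"rotation": [0,0,-6.53]}
    - {"gripper": 85,"travel": [0,0,0],"rotation": [0,0,-6.53]}
  newtons: 20

```text
t: 0.93
tcp_pos: [0.2609, -0.5675, 0.2307]
tool_rot: [0.705, 0.709, 0.0, -0.001]
force: [0.4, -0.2, -0.4]
finger_gap: 0.995
```

Request:
send_rows:
  motion:
    - {"gripper": 85,"travel": [34.8,20,0]}
    - {"gripper": 85,"travel": [34.8,20,0]}
    - {"gripper": 85,"travel": [34.8,20,0]}
    - {"gripper": 85,"travel": [34.8,20,0]}
    - {"gripper": 85,"travel": [34.8,20,0]}
    - {"gripper": 85,"travel": [34.8,20,0]}
    - {"gripper": 85,"travel": [34.8,20,0]}
    - {"gripper": 85,"travel": [34.8,20,0]}
    - {"gripper": 85,"travel": [34.8,20,0]}
    - {"gripper": 85,"travel": [34.8,20,0]}
    - {"gripper": 85,"travel": [34.8,20,0]}
    - {"gripper": 85,"travel": [34.8,20,0]}

```text
validation failed for argument at $.mo...
```

Request:
send_rows:
  motion:
    - {"gripper": 85,"travel": [35.2,-5.8,0]}
    - {"gripper": 85,"travel": [35.2,-5.8,0]}
    - {"gripper": 85,"travel": [35.2,-5.8,0]}
    - {"gripper": 85,"travel": [35.2,-5.8,0]}
    - {"gripper": 85,"travel": [35.2,-5.8,0]}
    - {"gripper": 85,"travel": [35.2,-5.8,0]}
    - {"gripper": 85,"travel": [35.2,-5.8,0]}
    - {"gripper": 85,"travel": [35.2,-5.8,0]}
    - {"gripper": 85,"travel": [35.2,-5.8,0]}
    - {"gripper": 85,"travel": [35.2,-5.8,0]}
    - {"gripper": 85,"travel": [35.2,-5.8,0]}
    - {"gripper": 85,"travel": [35.2,-5.8,0]}

```text
validation failed for argument at $.mo...
```

Request:
send_rows:
  motion:
    - {"gripper": 85,"travel": [34.8,20,0],"rotation": [0,0,0]}
    - {"gripper": 85,"travel": [34.8,20,0],"rotation": [0,0,0]}
    - {"gripper": 85,"travel": [34.8,20,0],"rotation": [0,0,0]}
    - {"gripper": 85,"travel": [34.8,20,0],"rotation": [0,0,0]}
    - {"gripper": 85,"travel": [34.8,20,0],"rotation": [0,0,0]}
    - {"gripper": 85,"travel": [34.8,20,0],"rotation": [0,0,0]}
    - {"gripper": 85,"travel": [34.8,20,0],"rotation": [0,0,0]}
    - {"gripper": 85,"travel": [34.8,20,0],"rotation": [0,0,0]}
    - {"gripper": 85,"travel": [34.8,20,0],"rotation": [0,0,0]}
    - {"gripper": 85,"travel": [34.8,20,0],"rotation": [0,0,0]}
    - {"gripper": 85,"travel": [34.8,20,0],"rotation": [0,0,0]}
    - {"gripper": 85,"travel": [34.8,20,0],"rotation": [0,0,0]}

```text
t: 1.93
tcp_pos: [0.5015, -0.1483, 0.2311]
tool_rot: [0.707, 0.707, -0.0, -0.0]
force: [0.9, -0.0, -0.7]
finger_gap: 0.995
```

Request:
send_rows:
  motion:
    - {"gripper": 85,"travel": [35.2,-5.8,0],"rotation": [0,0,0]}
    - {"gripper": 85,"travel": [35.2,-5.8,0],"rotation": [0,0,0]}
    - {"gripper": 85,"travel": [35.2,-5.8,0],"rotation": [0,0,0]}
    - {"gripper": 85,"travel": [35.2,-5.8,0],"rotation": [0,0,0]}
    - {"gripper": 85,"travel": [35.2,-5.8,0],"rotation": [0,0,0]}
    - {"gripper": 85,"travel": [35.2,-5.8,0],"rotation": [0,0,0]}
    - {"gripper": 85,"travel": [35.2,-5.8,0],"rotation": [0,0,0]}
    - {"gripper": 85,"travel": [35.2,-5.8,0],"rotation": [0,0,0]}
    - {"gripper": 85,"travel": [35.2,-5.8,0],"rotation": [0,0,0]}
    - {"gripper": 85,"travel": [35.2,-5.8,0],"rotation": [0,0,0]}
    - {"gripper": 85,"travel": [35.2,-5.8,0],"rotation": [0,0,0]}
    - {"gripper": 85,"travel": [35.2,-5.8,0],"rotation": [0,0,0]}

```text
t: 2.93
tcp_pos: [0.4308, 0.2737, 0.2311]
tool_rot: [0.707, 0.707, -0.0, -0.0]
force: [0.7, 0.0, -0.6]
finger_gap: 0.995
```

Request:
send_rows:
  motion:
    - {"gripper": 85,"travel": [0,0,35],"rotation": [0,0,0]}
    - {"gripper": 85,"travel": [0,0,35],"rotation": [0,0,0]}
    - {"gripper": 85,"travel": [0,0,35],"rotation": [0,0,0]}
    - {"gripper": 85,"travel": [0,0,35],"rotation": [0,0,0]}
    - {"gripper": 85,"travel": [0,0,20],"rotation": [0,0,0]}
    - {"gripper": 85,"travel": [0,0,0],"rotation": [0,0,0]}

```text
t: 3.43
tcp_pos: [0.4284, 0.2709, 0.0672]
tool_rot: [0.707, 0.707, -0.004, -0.002]
force: [0.5, -0.1, -0.5]
finger_gap: 0.991
```

```bash
python3 - <<'E'
from h import *
a=snap('side','s1.png');cv2.imwrite('pics/s1c.png',cv2.resize(a[100:210,220:350],None,fx=5,fy=5,interpolation=cv2.INTER_CUBIC))
print(manip.sense()['tcp_pos'])
E
```

```text
[0.42989909 0.27147116 0.06927684]
```

View pics/s1c.png

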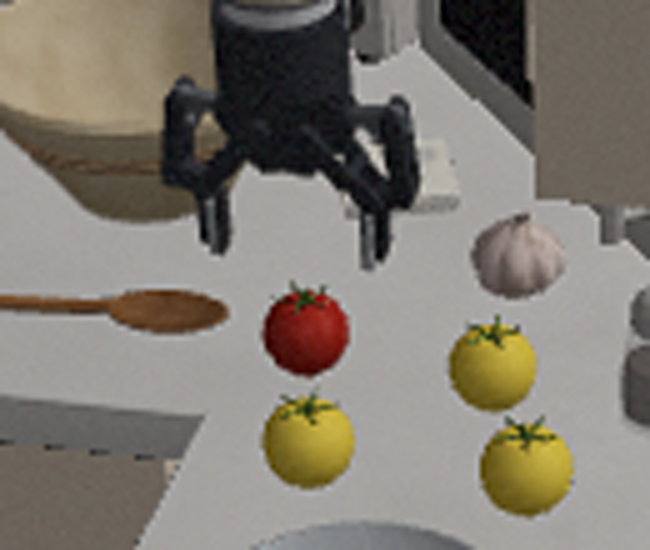

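The tomato is at crop (306,333), under the open fingers, whose tips are at (217,252) and (370,267). I'll check the alignment numerically.

```bash
python3 - <<'E'
from h import *
p=np.array(manip.sense()['tcp_pos'])
for z in(.069,.082,.026): print(z,(proj('side',[p[0],p[1],z])[0]-[220,100])*5)
print((proj('side',[.4398,.2715,.026])[0]-[220,100])*5,(proj('side',[.4299,.2815,.026])[0]-[220,100])*5)
E
```

```text
0.069 [300.85135708 271.17026967]
0.082 [299.29153109 252.18919876]
0.026 [305.88722255 332.50642341]
[321.87802161 334.05160913] [310.30268254 323.51576114]
```

Request:
send_rows:
  motion:
    - {"gripper": 85,"travel": [0,0,20],"rotation": [0,0,0]}
    - {"gripper": 85,"travel": [0,0,20],"rotation": [0,0,0]}
    - {"gripper": 85,"travel": [0,0,20],"rotation": [0,0,0]}
    - {"gripper": 85,"travel": [0,0,0],"rotation": [0,0,0]}
    - {"gripper": 85,"travel": [0,0,0],"rotation": [0,0,0]}
    - {"gripper": 65,"travel": [0,0,0],"rotation": [0,0,0]}
    - {"gripper": 60,"travel": [0,0,0],"rotation": [0,0,0]}
    - {"gripper": 55,"travel": [0,0,0],"rotation": [0,0,0]}
    - {"gripper": 45,"travel": [0,0,0],"rotation": [0,0,0]}
    - {"gripper": 40,"travel": [0,0,0],"rotation": [0,0,0]}
    - {"gripper": 40,"travel": [0,0,0],"rotation": [0,0,0]}
    - {"gripper": 40,"travel": [0,0,0],"rotation": [0,0,0]}
  newtons: 20

```text
t: 4.48
tcp_pos: [0.4327, 0.2725, 0.0127]
tool_rot: [0.707, 0.707, 0.001, 0.001]
force: [0.1, 0.1, 8.1]
finger_gap: 0.598
```

Request:
send_rows:
  motion:
    - {"gripper": 40,"travel": [0,0,-8],"rotation": [0,0,0]}
    - {"gripper": 40,"travel": [0,0,-20],"rotation": [0,0,0]}
    - {"gripper": 40,"travel": [0,0,-30],"rotation": [0,0,0]}
    - {"gripper": 40,"travel": [0,0,-30],"rotation": [0,0,0]}
    - {"gripper": 40,"travel": [0,0,-30],"rotation": [0,0,0]}
    - {"gripper": 40,"travel": [0,0,-20],"rotation": [0,0,0]}
    - {"gripper": 40,"travel": [0,0,-10],"rotation": [0,0,0]}
    - {"gripper": 40,"travel": [0,0,0],"rotation": [0,0,0]}

```text
t: 5.15
tcp_pos: [0.4329, 0.2726, 0.1618]
tool_rot: [0.707, 0.707, 0.002, 0.001]
force: [0.4, 1.2, -0.3]
finger_gap: 0.597
```

```bash
python3 - <<'E'
from h import *
a=snap('side','s2.png');cv2.imwrite('pics/s2c.png',cv2.resize(a[60:210,220:350],None,fx=4,fy=4,interpolation=cv2.INTER_CUBIC))
p=np.array(manip.sense()['tcp_pos']);print(p)
for dz in (.019,.025): print((proj('side',p+[0,0,dz])[0]-[220,60])*4)
E
```

```text
[0.43191419 0.27220464 0.1602025 ]
[232.68310922 242.43240947]
[232.05737575 234.74739353]
```

View pics/s2c.png

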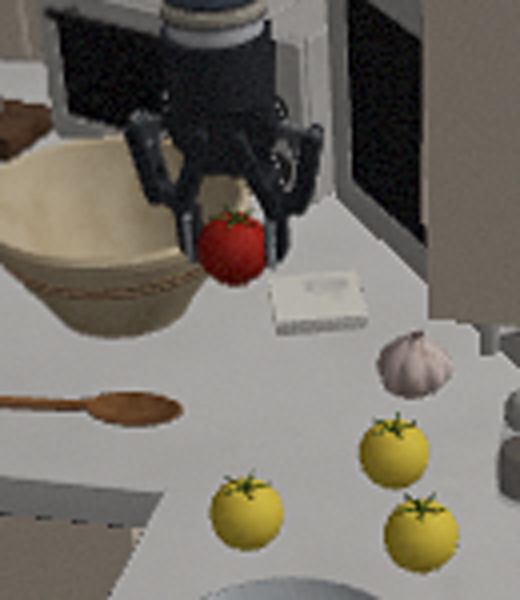

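Tomato is held, its centre at crop (233,246), about 15 mm above the TCP. Moving over the pan.

Request:
send_rows:
  motion:
    - {"gripper": 40,"travel": [-10,3,0],"rotation": [0,0,0]}
    - {"gripper": 40,"travel": [-25,9,0],"rotation": [0,0,0]}
    - {"gripper": 40,"travel": [-35,13,0],"rotation": [0,0,0]}
    - {"gripper": 40,"travel": [-35,13,0],"rotation": [0,0,0]}
    - {"gripper": 40,"travel": [-35,13,0],"rotation": [0,0,0]}
    - {"gripper": 40,"travel": [-35,13,0],"rotation": [0,0,0]}
    - {"gripper": 40,"travel": [-35,13,0],"rotation": [0,0,0]}
    - {"gripper": 40,"travel": [-35,13,0],"rotation": [0,0,0]}
    - {"gripper": 40,"travel": [-35,11,0],"rotation": [0,0,0]}
    - {"gripper": 40,"travel": [-25,8,0],"rotation": [0,0,0]}
    - {"gripper": 40,"travel": [-10,3,0],"rotation": [0,0,0]}
    - {"gripper": 40,"travel": [0,0,0],"rotation": [0,0,0]}

```text
t: 6.2
tcp_pos: [0.5434, -0.0457, 0.1575]
tool_rot: [0.709, 0.706, -0.001, -0.001]
force: [-0.1, 0.0, -0.3]
finger_gap: 0.59
```

Request:
send_rows:
  motion:
    - {"gripper": 40,"travel": [0,0,20],"rotation": [0,0,0]}
    - {"gripper": 40,"travel": [0,0,25],"rotation": [0,0,0]}
    - {"gripper": 40,"travel": [0,0,20],"rotation": [0,0,0]}
    - {"gripper": 40,"travel": [0,0,10],"rotation": [0,0,0]}
    - {"gripper": 40,"travel": [0,0,5],"rotation": [0,0,0]}
    - {"gripper": 40,"travel": [0,0,0],"rotation": [0,0,0]}
    - {"gripper": 40,"travel": [0,0,0],"rotation": [0,0,0]}

```text
t: 6.78
tcp_pos: [0.5436, -0.0423, 0.0795]
tool_rot: [0.707, 0.707, 0.0, -0.0]
force: [-0.2, -0.4, -0.5]
finger_gap: 0.599
```

```bash
python3 - <<'E'
from h import *
a=snap('side','s3.png');b=snap('top','t3.png')
cv2.imwrite('pics/s3c.png',np.hstack([cv2.resize(x,None,fx=4,fy=4,interpolation=cv2.INTER_CUBIC) for x in(a[170:290,235:335],b[170:290,350:450])]))
p=np.array(manip.sense()['tcp_pos']);print(p)
print((proj('side',[.544,-.043,.048])[0]-[235,170])*4,(proj('side',p+[0,0,.016])[0]-[235,170])*4)
E
```

```text
[ 0.54430528 -0.04282813  0.08029251]
[226.2394785  252.46278326] [222.27331325 190.67698949]
```

View pics/s3c.png

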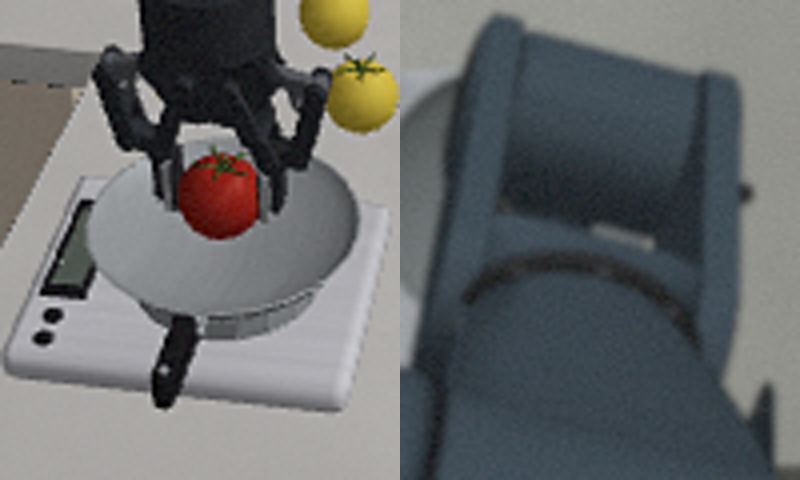

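The tomato is at (220,196), centred over the pan, whose rim spans x 87–360 in the left crop. Now lower the last 20 mm slowly and check the force.

Request:
send_rows:
  motion:
    - {"gripper": 40,"travel": [0,0,6],"rotation": [0,0,0]}
    - {"gripper": 40,"travel": [0,0,6],"rotation": [0,0,0]}
    - {"gripper": 40,"travel": [0,0,4],"rotation": [0,0,0]}
    - {"gripper": 40,"travel": [0,0,2],"rotation": [0,0,0]}
    - {"gripper": 40,"travel": [0,0,1],"rotation": [0,0,0]}
    - {"gripper": 40,"travel": [0,0,0],"rotation": [0,0,0]}
    - {"gripper": 40,"travel": [0,0,0],"rotation": [0,0,0]}

```text
t: 7.47
tcp_pos: [0.5432, -0.043, 0.0607]
tool_rot: [0.707, 0.707, -0.0, -0.0]
force: [-0.9, 0.2, 5.0]
finger_gap: 0.592
```

Request:
send_rows:
  motion:
    - {"gripper": 51,"travel": [0,0,0],"rotation": [0,0,0]}
    - {"gripper": 53,"travel": [0,0,0],"rotation": [0,0,0]}
    - {"gripper": 56,"travel": [0,0,0],"rotation": [0,0,0]}
    - {"gripper": 60,"travel": [0,0,0],"rotation": [0,0,0]}
    - {"gripper": 64,"travel": [0,0,0],"rotation": [0,0,0]}
    - {"gripper": 66,"travel": [0,0,0],"rotation": [0,0,0]}
    - {"gripper": 66,"travel": [0,0,0],"rotation": [0,0,0]}
    - {"gripper": 66,"travel": [0,0,-5],"rotation": [0,0,0]}
    - {"gripper": 66,"travel": [0,0,-10],"rotation": [0,0,0]}
    - {"gripper": 66,"travel": [0,0,-20],"rotation": [0,0,0]}
    - {"gripper": 66,"travel": [0,0,-30],"rotation": [0,0,0]}
    - {"gripper": 66,"travel": [0,0,-40],"rotation": [0,0,0]}

```text
t: 8.47
tcp_pos: [0.5417, -0.0425, 0.1651]
tool_rot: [0.707, 0.707, -0.001, -0.002]
force: [0.3, -0.6, -0.6]
finger_gap: 0.769
```

Request:
send_rows:
  motion:
    - {"gripper": 66,"travel": [0,0,-30],"rotation": [0,0,0]}
    - {"gripper": 66,"travel": [-10,0,0],"rotation": [0,0,0]}
    - {"gripper": 60,"travel": [-30,0,0],"rotation": [0,0,0]}
    - {"gripper": 50,"travel": [-30,0,0],"rotation": [0,0,0]}
    - {"gripper": 45,"travel": [-22,0,0],"rotation": [0,0,0]}
    - {"gripper": 45,"travel": [-10,0,0],"rotation": [0,0,0]}
    - {"gripper": 45,"travel": [0,0,0],"rotation": [0,0,0]}
    - {"gripper": 45,"travel": [0,0,0],"rotation": [0,0,0]}

```text
t: 9.13
tcp_pos: [0.5431, -0.1447, 0.1952]
tool_rot: [0.708, 0.707, 0.0, -0.001]
force: [0.0, -0.3, -0.8]
finger_gap: 0.528
```

```bash
python3 - <<'E'
from h import *
a=snap('side','s4.png')
cv2.imwrite('pics/s4c.png',cv2.resize(a[150:290,225:345],None,fx=4,fy=4,interpolation=cv2.INTER_CUBIC))
p=np.array(manip.sense()['tcp_pos']);print(p)
o=np.array([225,150])
for q in([.544,-.043,.074],[.544,-.043,.072],[.544,-.130,.076],[.544,-.188,.076]): print(q,(proj('side',q)[0]-o)*4)
E
```

```text
[ 0.5429901  -0.14392494  0.19511354]
[0.544, -0.043, 0.074] [263.82537576 299.63757763]
[0.544, -0.043, 0.072] [264.01340124 302.1931441 ]
[0.544, -0.13, 0.076] [225.1615186  394.19215069]
[0.544, -0.188, 0.076] [196.77360464 465.82211122]
```

View pics/s4c.png

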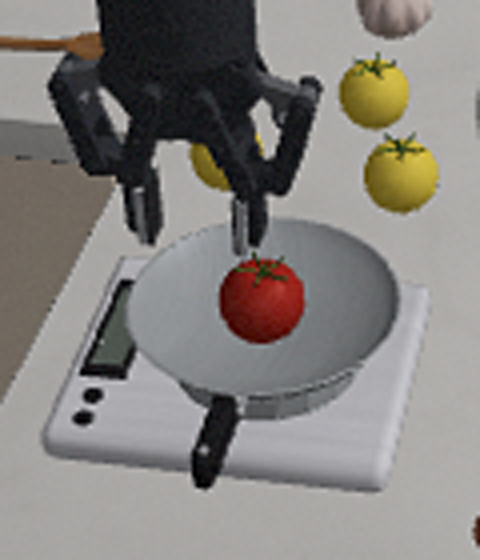

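Tomato rests at (262,299), within a pixel of the predicted pan centre, and the handle runs from (222,400) to (205,475). Going down onto the handle.

Request:
send_rows:
  motion:
    - {"gripper": 45,"travel": [-3,1.5,30],"rotation": [0,0,0]}
    - {"gripper": 45,"travel": [0,0,35],"rotation": [0,0,0]}
    - {"gripper": 45,"travel": [0,0,35],"rotation": [0,0,0]}
    - {"gripper": 45,"travel": [0,0,25],"rotation": [0,0,0]}
    - {"gripper": 45,"travel": [0,0,15],"rotation": [0,0,0]}
    - {"gripper": 45,"travel": [0,0,8],"rotation": [0,0,0]}
    - {"gripper": 45,"travel": [0,0,0],"rotation": [0,0,0]}
    - {"gripper": 45,"travel": [0,0,0],"rotation": [0,0,0]}

```text
t: 9.85
tcp_pos: [0.5453, -0.1471, 0.0475]
tool_rot: [0.707, 0.707, 0.0, -0.0]
force: [-0.2, 0.1, -0.5]
finger_gap: 0.525
```

```bash
python3 - <<'E'
from h import *
a=snap('side','s5.png')
cv2.imwrite('pics/s5c.png',cv2.resize(a[170:290,225:345],None,fx=5,fy=5,interpolation=cv2.INTER_CUBIC))
p=np.array(manip.sense()['tcp_pos']);print(p)
E
```

```text
[ 0.54581724 -0.14756512  0.04823017]
```

View pics/s5c.png

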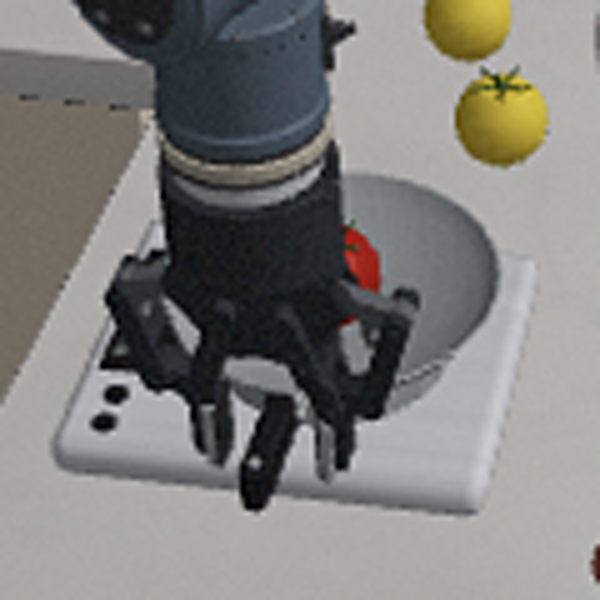

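The handle (tip at (255,495)) lies between the pads at (215,450) and (325,460), roughly centred. Closing.

Request:
send_rows:
  motion:
    - {"gripper": 38,"travel": [0,0,0],"rotation": [0,0,0]}
    - {"gripper": 32,"travel": [0,0,0],"rotation": [0,0,0]}
    - {"gripper": 27,"travel": [0,0,0],"rotation": [0,0,0]}
    - {"gripper": 23,"travel": [0,0,0],"rotation": [0,0,0]}
    - {"gripper": 20,"travel": [0,0,0],"rotation": [0,0,0]}
    - {"gripper": 18,"travel": [0,0,0],"rotation": [0,0,0]}
    - {"gripper": 16,"travel": [0,0,0],"rotation": [0,0,0]}
    - {"gripper": 14,"travel": [0,0,0],"rotation": [0,0,0]}
    - {"gripper": 12,"travel": [0,0,0],"rotation": [0,0,0]}
    - {"gripper": 8,"travel": [0,0,0],"rotation": [0,0,0]}
    - {"gripper": 4,"travel": [0,0,0],"rotation": [0,0,0]}
    - {"gripper": 4,"travel": [0,0,0],"rotation": [0,0,0]}
  newtons: 60

```text
t: 10.9
tcp_pos: [0.5449, -0.148, 0.0474]
tool_rot: [0.707, 0.707, -0.0, -0.0]
force: [-1.1, -0.5, 2.7]
finger_gap: 0.153
```

```bash
python3 - <<'E'
from h import *
from scipy.spatial.transform import Rotation as R
s=manip.sense();p=np.array(s['tcp_pos']);print(p,s['force'],s['ft_torque'],s['tool_rot'])
c=np.array([.544,-.043]); r=p[:2]-c; print('r',r)
# arc: N rows, chord expressed in tool axes before each row's turn
for a in (3.0,4.5,5.0):
    M=R.from_rotvec([0,0,-np.radians(a)]).as_matrix()[:2,:2]; rr=np.array([0,-.1042]); d=(M@rr-rr)*1000
    print(a,'tool travel x,y',d[1],d[0])
E
```

```text
[ 0.54489463 -0.14796675  0.04738635] [-1.12631146 -0.4622324   2.69660918] [0.03823458 0.15715458 0.06912672] [ 7.07183144e-01  7.07030393e-01 -9.51595509e-05 -1.21857418e-04]
r [ 0.00089463 -0.10496675]
3.0 tool travel x,y 0.14280247857340056 -5.453406640514747
4.5 tool travel x,y 0.3212138250080626 -8.175437774841443
5.0 tool travel x,y 0.39651245884010644 -9.081628394305984
```

Request:
send_rows:
  motion:
    - {"gripper": 4,"travel": [0.02,-1.83,0],"rotation": [0,0,1]}
    - {"gripper": 4,"travel": [0.06,-3.66,0],"rotation": [0,0,2]}
    - {"gripper": 4,"travel": [0.1,-4.58,0],"rotation": [0,0,2.5]}
    - {"gripper": 4,"travel": [0.1,-4.58,0],"rotation": [0,0,2.5]}
    - {"gripper": 4,"travel": [0.1,-4.58,0],"rotation": [0,0,2.5]}
    - {"gripper": 4,"travel": [0.1,-4.58,0],"rotation": [0,0,2.5]}
    - {"gripper": 4,"travel": [0.1,-4.58,0],"rotation": [0,0,2.5]}
    - {"gripper": 4,"travel": [0.1,-4.58,0],"rotation": [0,0,2.5]}
    - {"gripper": 4,"travel": [0.1,-4.58,0],"rotation": [0,0,2.5]}
    - {"gripper": 4,"travel": [0.1,-4.58,0],"rotation": [0,0,2.5]}
    - {"gripper": 4,"travel": [0.1,-4.58,0],"rotation": [0,0,2.5]}
    - {"gripper": 4,"travel": [0.06,-3.66,0],"rotation": [0,0,2]}

```text
t: 11.9
tcp_pos: [0.4969, -0.1365, 0.0474]
tool_rot: [0.856, 0.517, 0.0, 0.001]
force: [0.1, -1.2, 1.9]
finger_gap: 0.155
```

```bash
python3 - <<'E'
from h import *
a=snap('side','s6.png')
cv2.imwrite('pics/s6c.png',cv2.resize(a[170:290,225:345],None,fx=4,fy=4,interpolation=cv2.INTER_CUBIC))
s=manip.sense();p=np.array(s['tcp_pos']);print(p,s['force'],s['ft_torque']); r=p[:2]-[.544,-.043];print(np.hypot(*r),np.degrees(np.arctan2(-r[0],-r[1])),(proj('side',[.544,-.043,.074])[0]-[225,170])*4)
E
```

```text
[ 0.49625782 -0.13595876  0.04741995] [ 0.68051443 -0.09710598  2.75805308] [-0.05397133 -0.11394203 -0.04961981]
0.10450189831135417 27.184328081555485 [263.82537576 219.63757763]
```

View pics/s6c.png

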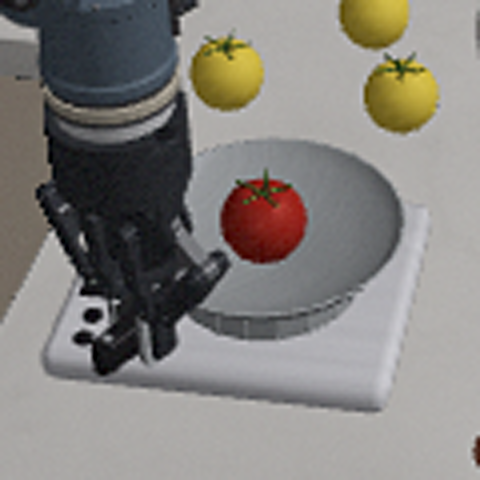

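The pan is turning with the grip, the tomato still at (263,220), which is dead centre. Continuing the turn.

Request:
send_rows:
  motion:
    - {"gripper": 4,"travel": [0.06,-3.66,0],"rotation": [0,0,2]}
    - {"gripper": 4,"travel": [0.1,-4.58,0],"rotation": [0,0,2.5]}
    - {"gripper": 4,"travel": [0.1,-4.58,0],"rotation": [0,0,2.5]}
    - {"gripper": 4,"travel": [0.1,-4.58,0],"rotation": [0,0,2.5]}
    - {"gripper": 4,"travel": [0.1,-4.58,0],"rotation": [0,0,2.5]}
    - {"gripper": 4,"travel": [0.1,-4.58,0],"rotation": [0,0,2.5]}
    - {"gripper": 4,"travel": [0.1,-4.58,0],"rotation": [0,0,2.5]}
    - {"gripper": 4,"travel": [0.1,-4.58,0],"rotation": [0,0,2.5]}
    - {"gripper": 4,"travel": [0.1,-4.58,0],"rotation": [0,0,2.5]}
    - {"gripper": 4,"travel": [0.1,-4.58,0],"rotation": [0,0,2.5]}
    - {"gripper": 4,"travel": [0.1,-4.58,0],"rotation": [0,0,2.5]}
    - {"gripper": 4,"travel": [0.06,-3.66,0],"rotation": [0,0,2]}

```text
t: 12.95
tcp_pos: [0.4575, -0.1008, 0.0474]
tool_rot: [0.958, 0.287, 0.0, 0.0]
force: [-1.2, -0.8, 1.9]
finger_gap: 0.152
```

Request:
send_rows:
  motion:
    - {"gripper": 4,"travel": [0.06,-3.66,0],"rotation": [0,0,2]}
    - {"gripper": 4,"travel": [0.1,-4.58,0],"rotation": [0,0,2.5]}
    - {"gripper": 4,"travel": [0.1,-4.58,0],"rotation": [0,0,2.5]}
    - {"gripper": 4,"travel": [0.1,-4.58,0],"rotation": [0,0,2.5]}
    - {"gripper": 4,"travel": [0.1,-4.58,0],"rotation": [0,0,2.5]}
    - {"gripper": 4,"travel": [0.1,-4.58,0],"rotation": [0,0,2.5]}
    - {"gripper": 4,"travel": [0.1,-4.58,0],"rotation": [0,0,2.5]}
    - {"gripper": 4,"travel": [0.1,-4.58,0],"rotation": [0,0,2.5]}
    - {"gripper": 4,"travel": [0.1,-4.58,0],"rotation": [0,0,2.5]}
    - {"gripper": 4,"travel": [0.06,-3.66,0],"rotation": [0,0,2]}
    - {"gripper": 4,"travel": [0.06,-3.66,0],"rotation": [0,0,2]}
    - {"gripper": 4,"travel": [0,0,0],"rotation": [0,0,0]}

```text
t: 13.95
tcp_pos: [0.4404, -0.0559, 0.0474]
tool_rot: [0.998, 0.065, -0.0, -0.0]
force: [-1.8, 0.7, 3.8]
finger_gap: 0.151
```

```bash
cat > st.py <<'E'
from h import *
from scipy.spatial.transform import Rotation as R
s=manip.sense();p=np.array(s['tcp_pos']);print(p,s['force'],s['ft_torque']); r=p[:2]-[.544,-.043];print(np.hypot(*r),np.degrees(np.arctan2(-r[0],-r[1])))
M=R.from_quat(s['tool_rot']).as_matrix();print('phi',np.degrees(np.arctan2(M[1,0],M[0,0])),'tilt',np.degrees(np.arccos(-M[2,2])))
E
python3 st.py
```

```text
[ 0.44037021 -0.0559038   0.04737415] [-1.81897548  0.65366837  3.76496335] [0.12067542 0.14085417 0.04156801]
0.10443007922442721 82.90216189025428
phi 7.494814601177677 tilt 0.06360583439770189
```

Request:
send_rows:
  motion:
    - {"gripper": 4,"travel": [0.06,-3.66,0],"rotation": [0,0,2]}
    - {"gripper": 4,"travel": [0.06,-3.66,0],"rotation": [0,0,2]}
    - {"gripper": 4,"travel": [0.06,-3.66,0],"rotation": [0,0,2]}
    - {"gripper": 4,"travel": [0.02,-1.83,0],"rotation": [0,0,1]}
    - {"gripper": 4,"travel": [0.01,-0.92,0],"rotation": [0,0,0.5]}
    - {"gripper": 4,"travel": [0.01,-0.92,0],"rotation": [0,0,0.5]}
    - {"gripper": 4,"travel": [0,0,0],"rotation": [0,0,0]}
    - {"gripper": 4,"travel": [0,0,0],"rotation": [0,0,0]}

```text
t: 14.62
tcp_pos: [0.4369, -0.0413, 0.0474]
tool_rot: [1.0, -0.003, -0.003, -0.001]
force: [-5.6, 0.3, 7.3]
finger_gap: 0.157
```

```bash
python3 st.py; python3 - <<'E'
from h import *
a=snap('side','s7.png');b=snap('top','t7.png')
cv2.imwrite('pics/s7c.png',np.hstack([cv2.resize(x,None,fx=4,fy=4,interpolation=cv2.INTER_CUBIC) for x in(a[165:285,230:330],b[170:290,330:430])]))
E
```

```text
[ 0.43687872 -0.04127382  0.04743889] [-5.63516286  0.28985226  7.25650777] [-0.11025857  0.65732742  0.28673059]
0.10713518698710385 90.9231988218736
phi -0.3297439426782228 tilt 0.37099231523870874
```

View pics/s7c.png

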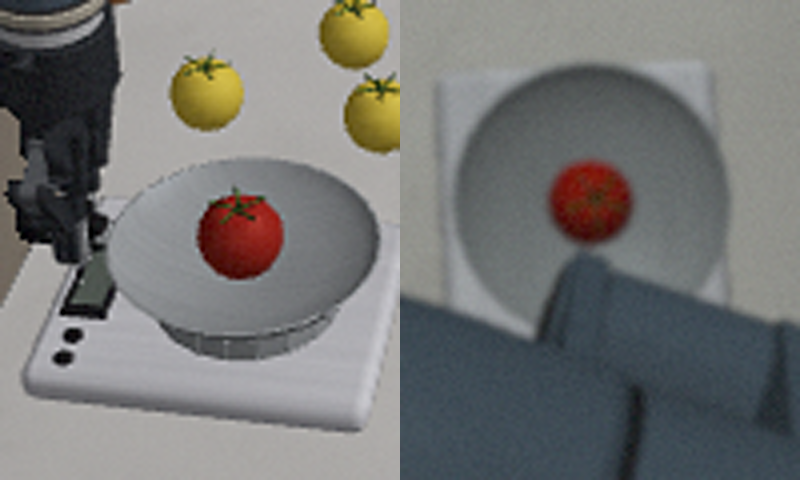

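The turn has reached 90° with the tomato at the pan centre: (590,202) in the right crop against a rim centre of (592,202). I'll take off the sideways load, then start lifting slowly.

Request:
send_rows:
  motion:
    - {"gripper": 4,"travel": [-0.5,0,0],"rotation": [0,0,0]}
    - {"gripper": 4,"travel": [-0.5,0,-0.5],"rotation": [0,0,0]}
    - {"gripper": 4,"travel": [0,0,-1],"rotation": [0,0,0]}
    - {"gripper": 4,"travel": [0,0,-1],"rotation": [0,0,0]}
    - {"gripper": 4,"travel": [0,0,-1],"rotation": [0,0,0]}
    - {"gripper": 4,"travel": [0,0,0],"rotation": [0,0,0]}
    - {"gripper": 4,"travel": [0,0,0],"rotation": [0,0,0]}

```text
t: 15.3
tcp_pos: [0.4374, -0.0414, 0.0503]
tool_rot: [1.0, -0.004, -0.002, -0.001]
force: [-5.3, 1.4, -4.8]
finger_gap: 0.151
```

```bash
python3 st.py
```

```text
[ 0.43735849 -0.04140572  0.05029471] [-5.34213267  1.35389056 -4.7679851 ] [0.16416625 1.31977396 0.37396893]
0.10665342528233249 90.85650050697586
phi -0.4734332989067128 tilt 0.25529886878758057
```

Request:
send_rows:
  motion:
    - {"gripper": 4,"travel": [0,0.7,0],"rotation": [0,0,-0.4]}
    - {"gripper": 4,"travel": [0,0.7,0],"rotation": [0,0,-0.4]}
    - {"gripper": 4,"travel": [0,0,0],"rotation": [0,0,0]}
    - {"gripper": 4,"travel": [0,0,0],"rotation": [0,0,0]}

```text
t: 15.63
tcp_pos: [0.4378, -0.043, 0.0505]
tool_rot: [1.0, 0.003, -0.002, -0.001]
force: [-3.8, 1.7, -4.0]
finger_gap: 0.154
```

```bash
python3 st.py
```

```text
[ 0.4377703  -0.0429923   0.05047076] [-3.80360398  1.72515891 -3.97243993] [0.2230472  1.42572261 0.39382757]
0.10622970217981277 90.00415482749577
phi 0.31131796705074505 tilt 0.1865870189636494
```

Request:
send_rows:
  motion:
    - {"gripper": 4,"travel": [-0.5,0,0],"rotation": [0,0,0]}
    - {"gripper": 4,"travel": [-0.5,0,0],"rotation": [0,0,0]}
    - {"gripper": 4,"travel": [-0.5,0,0],"rotation": [0,0,0]}
    - {"gripper": 4,"travel": [0,0,0],"rotation": [0,0,0]}
    - {"gripper": 4,"travel": [0,0,0],"rotation": [0,0,0]}

```text
t: 16.05
tcp_pos: [0.4375, -0.0434, 0.0509]
tool_rot: [1.0, 0.002, -0.0, -0.0]
force: [-3.7, 1.3, -2.6]
finger_gap: 0.152
```

```bash
python3 st.py
```

```text
[ 0.43750712 -0.04343068  0.05085386] [-3.66764635  1.31853214 -2.63351189] [0.18648248 1.15033213 0.40648477]
0.10649375269035553 89.76828628044737
phi 0.28389956725010723 tilt 0.007745963597831475
```

Request:
send_rows:
  motion:
    - {"gripper": 4,"travel": [-0.3,0.9,0],"rotation": [0,0,-0.5]}
    - {"gripper": 4,"travel": [0,0,-1],"rotation": [0,0,0]}
    - {"gripper": 4,"travel": [0,0,-1],"rotation": [0,0,0]}
    - {"gripper": 4,"travel": [0,0,-1],"rotation": [0,0,0]}
    - {"gripper": 4,"travel": [0,0,0],"rotation": [0,0,0]}

```text
t: 16.47
tcp_pos: [0.4381, -0.0447, 0.0542]
tool_rot: [1.0, 0.006, 0.001, 0.0]
force: [-0.7, -0.1, -2.3]
finger_gap: 0.151
```

```bash
python3 st.py; python3 - <<'E'
from h import *
a=snap('side','s8.png');o=np.array([230,165])
cv2.imwrite('pics/s8c.png',cv2.resize(a[165:285,200:330],None,fx=5,fy=5,interpolation=cv2.INTER_CUBIC))
E
```

```text
[ 0.43811546 -0.04470477  0.05415787] [-0.73587039 -0.12512643 -2.2854283 ] [-0.0809725   0.16505277 -0.07854143]
0.10589826098877148 89.07760089963391
phi 0.7436577895673444 tilt 0.12272274671161226
```

View pics/s8c.png

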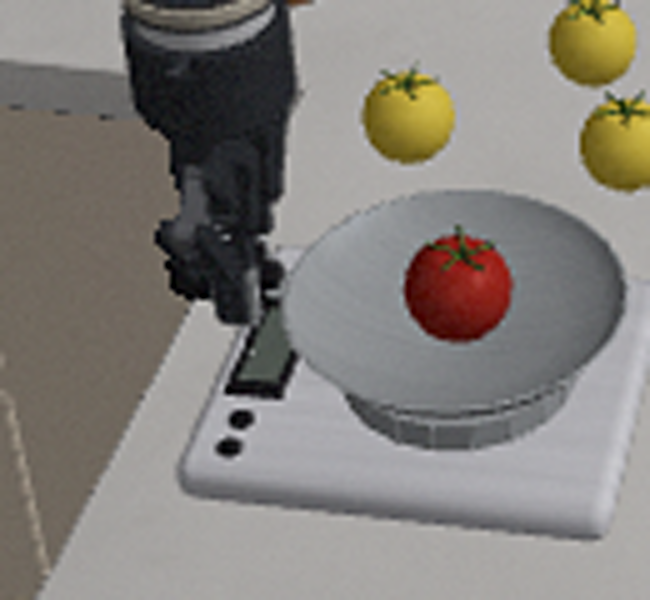

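The pan is free: the side loads are gone and about 1.7 N hangs on the grip. The tomato is still centred at (458,288). Lifting on.

Request:
send_rows:
  motion:
    - {"gripper": 4,"travel": [0,0,-1.5],"rotation": [0,0,0]}
    - {"gripper": 4,"travel": [0,0,-2],"rotation": [0,0,0]}
    - {"gripper": 4,"travel": [0,0,-2.5],"rotation": [0,0,0]}
    - {"gripper": 4,"travel": [0,0,-3],"rotation": [0,0,0]}
    - {"gripper": 4,"travel": [0,0,-4],"rotation": [0,0,0]}
    - {"gripper": 4,"travel": [0,0,-5],"rotation": [0,0,0]}
    - {"gripper": 4,"travel": [0,0,-6],"rotation": [0,0,0]}
    - {"gripper": 4,"travel": [0,0,-6],"rotation": [0,0,0]}
    - {"gripper": 4,"travel": [0,0,-6],"rotation": [0,0,0]}
    - {"gripper": 4,"travel": [0,0,-6],"rotation": [0,0,0]}
    - {"gripper": 4,"travel": [0,0,-6],"rotation": [0,0,0]}
    - {"gripper": 4,"travel": [0,0,-6],"rotation": [0,0,0]}

```text
t: 17.52
tcp_pos: [0.4373, -0.0443, 0.1085]
tool_rot: [1.0, 0.007, 0.0, 0.0]
force: [-0.0, -0.8, -1.2]
finger_gap: 0.155
```

Request:
send_rows:
  motion:
    - {"gripper": 4,"travel": [0,0,-6],"rotation": [0,0,0]}
    - {"gripper": 4,"travel": [0,0,-6],"rotation": [0,0,0]}
    - {"gripper": 4,"travel": [0,0,-6],"rotation": [0,0,0]}
    - {"gripper": 4,"travel": [0,0,-6],"rotation": [0,0,0]}
    - {"gripper": 4,"travel": [0,0,-6],"rotation": [0,0,0]}
    - {"gripper": 4,"travel": [0,0,-5],"rotation": [0,0,0]}
    - {"gripper": 4,"travel": [0,0,-4],"rotation": [0,0,0]}
    - {"gripper": 4,"travel": [0,0,-3],"rotation": [0,0,0]}
    - {"gripper": 4,"travel": [0,0,-2],"rotation": [0,0,0]}
    - {"gripper": 4,"travel": [0,0,-1],"rotation": [0,0,0]}
    - {"gripper": 4,"travel": [0,0,0],"rotation": [0,0,0]}
    - {"gripper": 4,"travel": [0,0,0],"rotation": [0,0,0]}

```text
t: 18.52
tcp_pos: [0.4371, -0.0443, 0.1527]
tool_rot: [1.0, 0.007, -0.0, -0.0]
force: [-0.9, 0.3, -0.7]
finger_gap: 0.151
```

Request:
send_rows:
  motion:
    - {"gripper": 4,"travel": [0,0,0],"rotation": [0,0,0]}
    - {"gripper": 4,"travel": [0,0,0],"rotation": [0,0,0]}
    - {"gripper": 4,"travel": [0,0,0],"rotation": [0,0,0]}
    - {"gripper": 4,"travel": [0,0,0],"rotation": [0,0,0]}
    - {"gripper": 4,"travel": [0,0,0],"rotation": [0,0,0]}
    - {"gripper": 4,"travel": [0,0,0],"rotation": [0,0,0]}
    - {"gripper": 4,"travel": [0,0,0],"rotation": [0,0,0]}
    - {"gripper": 4,"travel": [0,0,0],"rotation": [0,0,0]}
    - {"gripper": 4,"travel": [0,0,0],"rotation": [0,0,0]}
    - {"gripper": 4,"travel": [0,0,0],"rotation": [0,0,0]}
    - {"gripper": 4,"travel": [0,0,0],"rotation": [0,0,0]}
    - {"gripper": 4,"travel": [0,0,0],"rotation": [0,0,0]}

```text
t: 19.52
tcp_pos: [0.4373, -0.0443, 0.1528]
tool_rot: [1.0, 0.007, 0.0, -0.0]
force: [-0.1, 0.5, -1.4]
finger_gap: 0.153
```

```bash
python3 st.py; python3 - <<'E'
from h import *
a=snap('side','s9.png');b=snap('top','t9.png')
cv2.imwrite('pics/s9c.png',np.hstack([cv2.resize(x,None,fx=3,fy=3,interpolation=cv2.INTER_CUBIC) for x in(a[120:290,210:340],b[150:320,310:440])]))
o=np.array([210,120]);p=np.array(manip.sense()['tcp_pos']);
for d in([.106,0,.0275],[.106,0,.0255]): q=p+d;q[2]=p[2]+d[2]; print((proj('side',q)[0]-o)*3,(proj('top',q)[0]-[310,150])*3)
t=np.linspace(0,2*np.pi,90)
def ell(n,o,rr,dz): # level rim predicted bbox
    P=np.c_[p[0]+.106+rr*np.cos(t),p[1]+rr*np.sin(t),0*t+p[2]+dz]; k=(proj(n,P)-o)*3; return k.min(0),k.max(0)
print('rim side',ell('side',o,.0835,.0255),'top',ell('top',[310,150],.0835,.0255))
E
```

```text
[ 0.43730269 -0.0443234   0.15282071] [-0.09675446  0.52738733 -1.44918956] [0.03250261 0.15293337 0.03501528]
0.1067055180701071 89.28937950574135
phi 0.7850694914169114 tilt 0.0012635048084357072
[233.55614683 207.85344493] [222.28762885 196.87437719]
[233.7159026  209.99540566] [221.95027093 197.16324415]
rim side (array([122.87480142, 149.03400087]), array([343.89375372, 278.63086173])) top (array([106.05118302,  83.03173894]), array([337.19973081, 313.74383776]))
```

View pics/s9c.png

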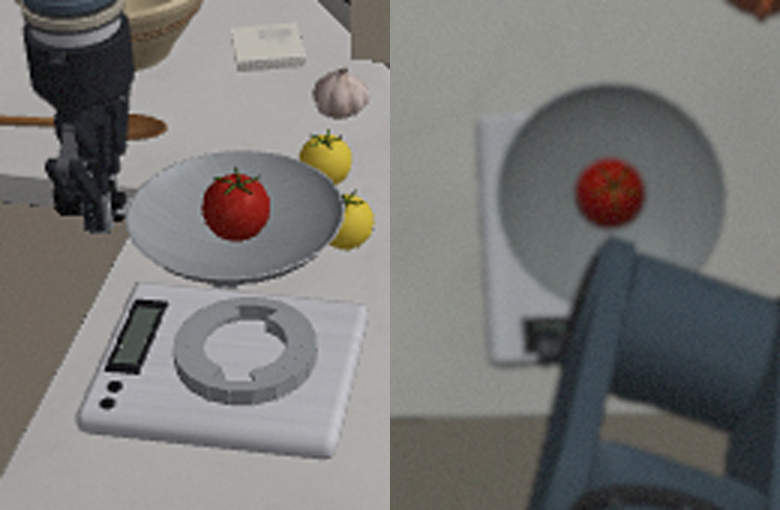

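The pan hangs clear above the scale. In the side crop its rim spans 127–343 × 151–282, close to the 123–344 × 149–279 predicted for a level pan, and the tomato is centred at (236,207). In the top crop the tomato at (611,193) is close to the rim centre at (612,197). Handing in.

```bash
python3 -c "
from station import manip; print(manip.sign_off())"
```

```text
the job is handed in; nothing more can be done
None
```

The job is handed in, with no verdict reported. I set the red tomato in the middle of the locked pan, let go, and let it lie. I then gripped the handle at 60 N, turned the pan a quarter turn clockwise and lifted it off.

**Last checks (t ≈ 19.6 s):**
- **Height and position:** the pan's underside is about 0.15 m above the worktop, with its centre within a few mm of the scale's axis.
- **Level:** the tool tilt is about 0°, and the rim outline matches a level pan to within a few pixels.
- **Tomato:** it lies within about 3 mm of the pan's middle, and the fingers are clear of it.
- **Force:** the wrist reads only the hanging load, about 1.4 N, and the picture shows the pan clear of the scale.
- **Bystanders:** the arm never went near the garlic, salt shaker or clay pot. Only the garlic is fully visible in the last pictures, so I did not measure the other two again.

**What disagreed:** at the stop I had turned about 1° too far. When I began to lift, sideways forces of about 5 N and a moment of about 1.4 N m showed. I turned back about 1.3° and shifted about 2 mm, and the pan then came free.

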